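# Release and push out the filter cassette of a press control box

## Robot

A 6-joint arm with a two-finger parallel gripper is mounted at the origin on the work surface. World frame = base frame: x ahead of the robot, y to its left, z up, the work surface at z = 0. Lengths are in m, angles in rad, forces in N, time in s.
With the tool pointing down it reaches from about 0.25 to 0.725 m from the base axis. Payload 4 kg.
Tool frame: the origin (TCP) lies at the very end of the fingers, on their centre line; the grasp point (between the pads) lies 19 mm behind it; z points along the fingers, y is the line along which they close (so a half turn about z gives the same grasp; the last joint's range is limited). The gripper opens to 85 mm and grips with 20 to 120 N. Pads are 22 mm wide; open, the fingers measure 114 mm over their backs; the gripper's body (76 mm by 85 mm) begins 54 mm behind the grasp point. The pads swing forward as they close: fully open they stand 13 mm farther back than shut.
Start: joints at [-1.28, 0.241, 0.005, 1.335, 0, 1.571], TCP at [0.143, -0.479, 0.231] pointing down, gripper open.
Joint ranges: [-2.72, 2.72], [-1.05, 1.87], [-1.09, 1.28], [-1.99, 2.15], [-1.42, 1.44], [-3.14, 3.14]. Speed limits (rad/s): [2.79, 2.79, 3.14, 3.14, 3.14, 3.14].

## Interface

Orientations are given as a rotation vector (axis times angle).
In Python, from workcell import * gives the robot as it stands.
- The arm moves only by the shell command python3 -m crank 'ROWS' [OPENING] [FORCE]. ROWS is JSON, a list of rows, each an object of numbers: "x", "y", "z": the shift along the tool's x, y, z in m; "wx", "wy", "wz": the turn, a rotation vector about the tool's x, y, z in rad. In form: [{"x": .., "y": .., "z": .., "wx": .., "wy": .., "wz": ..}, ...]. A call has 1 to 20 rows; each row shifts and turns the commanded pose from where the row before left it, along the tool's axes as they then stand; what a row does not reach is not made up. A row lasts 1/10 s, in which the tool goes at most 50 mm and 8.59 degrees, less where a joint would pass 70% of its speed; a pose out of reach is approached as far as the arm can. A call is refused whole if a number of a shift passes 0.05 or a number of a turn 0.15, either way. A call with a gripper value outside its range is refused whole. OPENING is the closure in counts, from 0 (fully open) to 255 (shut), set as the call begins (- or left out, the last holds). The fingers move at their own pace and stop on an object; FORCE is the grip in N (left out, the last holds). Time passes only in rows, so rows that do not move let the fingers close. It gives the time, the measured TCP pose, the force, the opening and the grip force at its end, in the units of the state.
- get_obs(): the state, without advancing time (a new reading comes with each control period).
- snapshot(name): name is "side" or "top" or "wrist"; returns a dict with "color" (384x512x3 uint8, red, green, blue), "range_z" (384x512 float32, m along the optical axis (not along the pixel's ray), 0 where there is no reading), "fx", "fy", "cx", "cy" (pixels), "position" and "orientation" of the camera in the world. Camera axes: x right, y down, z forward; pixel columns grow to the right and rows downward; lengths in m; the calibration is good to about 2 mm. A picture is of the moment at which its call begins.
- finish_job(): hands the job in; it is judged then, once.
Trained networks look in a picture, given as the dict that the camera call returned (one of the last four; its "shot" number tells which), for a name from the list of things; names that differ only in an ending like _2 or _b are one class to them, and where a whole thing is asked for, a point or a joint stands for the part that bears it (a point fixed in the world has none). Each returns a list of dicts, best first, with "confidence" (0 to 1); they miss things now and then, are a little off and sometimes report something else, mostly with a low value. They report only what shows in the picture. A call takes as long as a camera call.
- search_frame(picture, target): "bbox" ([centre column, centre row, width, height] in pixels, round what is visible of it).
The state is a dict: "time": time; "joint_positions": joint angles; "joint_velocities": joint speeds; "tau": joint torques, N m; "eef_pos": TCP position; "tcp_rot": TCP orientation; "wrist_force": force on the tool from outside, world axes, zero at the start; "moment": the same for the moment, N m; "finger_gap": finger opening in m; "grip_force": force on a finger pad.
Only numpy, scipy, OpenCV 4.12 (cv2) and the standard library are available. Lean on these libraries where they do the work, as an engineer would, in place of code of your own. Each camera call takes 0.05 s, during which the arm holds its last target. There are 200 camera calls.

## Task

Take the pin tool from its stand and with its tip gently press the recessed release button of the control box's filter cassette, keeping it down while you push the cassette sideways all the way out to its stop; only the pin may touch the box, and a hard press or shove breaks the catch. Then put the pin tool back upright in its stand, fully down, and leave the other things on the bench where they are.

Things in the scene. Friction and masses are not known exactly. Their poses are not given: they have to be found in the camera images.
- console: blue steel control box fixed to the bench, 170 (x) x 150 (y) x 68 mm high; a sloping white front panel reaches 40 mm further to its -x. Origin: centre of the underside of the 170 x 150 block. The cassette lies in a channel in its top, flush, and comes out along the box's own -y axis. More than 20 N between pin and box breaks the catch; only the pin tool may touch box and cassette
- cassette (a joint): travel (m) of the grey plastic filter cassette (61 mm wide, 125 mm long, 34 mm high, black ribs on top) along the box's -y axis: 0 home and locked, 0.048 hard stop, fully out. It slides with about 3 N of friction, and only while the release button is pressed 5.5 mm or more. Pushing the pin against the recess's wall moves it
- lip (a point): middle of the lip on the cassette's outer (-y) end, 51 mm above the bench. The cassette's hidden sprung catch locks it at home, at every 12 mm of travel and at the stop (1.5 mm of play). If the button comes up on the way it catches at the next 12 mm; pressing it again frees it. At the stop it locks by itself when the button comes up
- recess (a point): centre of the mouth of the square recess (14 x 14 mm, straight down) in the cassette's top, 68 mm above the bench; travels with the cassette. In it lies the release button, a dark round steel face of 12 mm, 3 to 22 mm below the mouth: not measured, differs each time. It goes down 7 mm: 4 N at first, 9.5 N at 5.5 mm where the catch is free, 11 N at 7 mm, then hard
- pin: pin tool, 107 mm, 60 g: round steel shaft of 7 mm diameter, 45 mm long; above it a steel flange of 24 mm diameter, 6 mm thick; above that a square black handle, 16 x 16 mm, 56 mm long, sides along the tool's x and y. Origin at the shaft's tip, z towards the handle. It starts upright in its stand, tip 5 mm and handle 56 to 112 mm above the bench
- stand: aluminium block fixed to the bench, 60 x 60 x 50 mm high, with a square hole of 12 x 12 mm straight down through its centre (mouth chamfered by 2 mm) in which the pin tool stands with its flange on the block's top; origin at the centre of its underside, z up
- tape: bystander: loose paper tape roll lying flat, 68 mm outer diameter, 19 mm high; origin at the centre of its underside
- jar: bystander: loose white jar with a steel lid, 48 mm diameter, 52 mm high; origin at the centre of its underside
- driver: bystander: loose screwdriver with a black handle lying on the bench

How it is judged:
By the outcome, as a careful person would: the job done as asked, in the order asked, and still so for the second after the job is handed in, with the robot touching nothing.
It also fails if it takes over 64 s, if anything falls off the work surface, if the arm or the gripper's body presses on something with over 40 N, if the wrist force passes 120 N, or if a joint passes its speed limit or range.

## Working session

There is one attempt and no reset: what is moved stays moved. The work goes in short steps, Python scripts to look and compute and a shell command to move; the robot and the scene stay as the last step left them, time stands still between calls to the robot, and variables do not carry over. Pictures are saved under pics/ and viewed, at most 11 in all, crops included, and the job is handed in when it is done.

```bash
mkdir -p pics; cat > h.py <<'E'
from workcell import *
import numpy as np, cv2
from scipy.spatial.transform import Rotation as R
def cam(p):
    o=np.array(p["orientation"],float)
    return (R.from_rotvec(o).as_matrix() if o.shape==(3,) else (R.from_quat(o).as_matrix() if o.shape==(4,) else o)), np.array(p["position"])
def cloud(p):
    M,t=cam(p); z=p["range_z"].astype(float); v,u=np.mgrid[:z.shape[0],:z.shape[1]]
    P=np.stack([(u-p["cx"])/p["fx"]*z,(v-p["cy"])/p["fy"]*z,z],-1)@M.T+t
    P[z==0]=np.nan
    return P
def save(p,n,box=None,s=1):
    im=p["color"][...,::-1]
    if box: im=im[box[1]:box[3],box[0]:box[2]]
    cv2.imwrite("pics/"+n,cv2.resize(im,None,fx=s,fy=s,interpolation=cv2.INTER_CUBIC))
E
python3 - <<'E'
from h import *
o=get_obs(); print({k:np.round(v,3) for k,v in o.items()})
ims=[]
for n in ("top","side"):
    p=snapshot(n); print(n,p["position"],p["orientation"],p["fx"]); C=cloud(p); ims.append(p["color"])
    np.savez(f"{n}.npz",C=C,c=p["color"])
    for t in ("console","cassette","lip","recess","pin","stand","tape","jar","driver"):
        for d in search_frame(p,t)[:2]:
            u,v,w,h=d["bbox"]; print(t,round(d["confidence"],2),np.round(d["bbox"],1),np.round(C[min(int(v),383),min(int(u),511)],3))
    save(p,n+".png",s=1.5)
E
```

```text
{'time': np.float64(0.0), 'joint_positions': array([-1.28 ,  0.241,  0.004,  1.335, -0.   ,  1.571]), 'joint_velocities': array([-0.002,  0.001, -0.001, -0.001, -0.   , -0.001]), 'tau': array([ 1.0000e-03, -3.7232e+01,  2.5241e+01,  1.7000e-02, -0.0000e+00,
       -0.0000e+00]), 'eef_pos': array([ 0.143, -0.478,  0.23 ]), 'tcp_rot': array([-3.106e+00, -4.550e-01,  1.000e-03]), 'wrist_force': array([ 0.371, -0.974, -0.288]), 'moment': array([ 0.001,  0.028, -0.033]), 'grip_force': np.float64(0.0), 'finger_gap': np.float64(0.085)}
top [3.84559371e-01 3.11534076e-04 8.43176263e-01] [-2.17234769  2.18734375 -0.18725884] 393.52686637751583
console 0.9 [277.5 191.6  98.2 118.1] [ 0.491 -0.085  0.068]
cassette 0.88 [286.6 177.7  74.1  52.8] [ 0.52  -0.103  0.069]
lip 0.76 [285.6 178.2  69.9  49.7] [ 0.517 -0.101  0.07 ]
recess 0.91 [284.4 176.3  71.2  50.7] [ 0.522 -0.099  0.068]
pin 0.58 [ 90.2 214.1  21.6  13.5] [0.445 0.269 0.099]
pin 0.4 [170.3 211.1  31.5  34.9] [0.459 0.138 0.   ]
stand 0.94 [100.8 215.1  40.4  33.7] [0.447 0.266 0.052]
tape 0.71 [169.8 209.2  34.7  33.2] [0.462 0.139
[... 179 characters left out ...]
27]
side [ 0.35476179 -0.63414781  0.67115899] [-2.31867358  0.25834404 -0.09224103] 354.45602735655575
console 0.97 [274.4 227.7 107.1  90.8] [ 0.497 -0.124  0.062]
cassette 0.84 [281.7 222.2  53.4  50.7] [ 0.516 -0.116  0.065]
cassette 0.57 [238.1 174.9  25.6  18.9] [ 0.461  0.153 -0.004]
lip 0.72 [281.7 221.9  55.4  53.9] [ 0.516 -0.114  0.066]
recess 0.79 [282.6 222.4  56.1  50.8] [ 0.517 -0.119  0.069]
pin 0.73 [281.4 223.1  53.9  55.5] [ 0.514 -0.122  0.068]
stand 0.81 [226.9 143.5  23.8  29. ] [0.443 0.247 0.044]
tape 0.72 [239.8 175.3  23.   16.2] [ 0.462  0.147 -0.003]
jar 0.57 [273.8 143.2  17.4  21.4] [0.583 0.223 0.038]
driver 0.63 [221.3 342.5  92.4  62.7] [ 0.342 -0.34   0.022]
```

View pics/top.png

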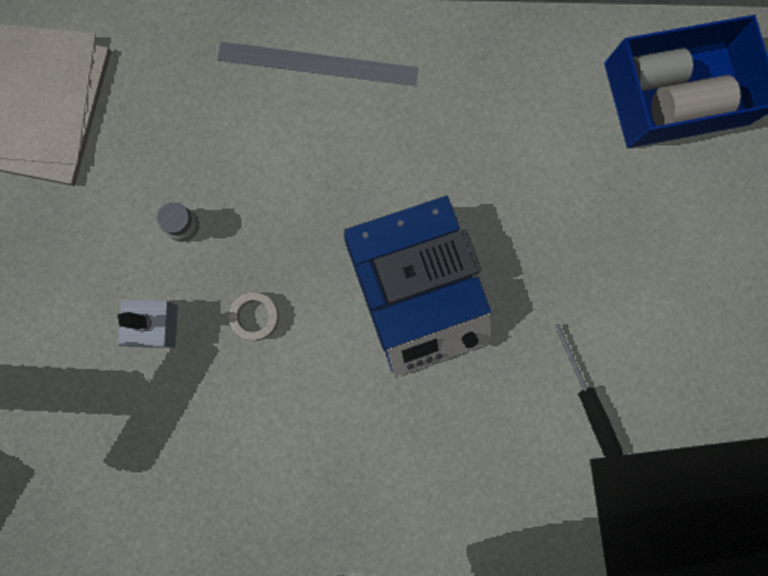

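```bash
python3 - <<'E'
import numpy as np,cv2
d=np.load("top.npz");C=d["C"]
def reg(n,z0,z1,x0,x1,y0,y1):
    m=(C[...,2]>z0)&(C[...,2]<z1)&(C[...,0]>x0)&(C[...,0]<x1)&(C[...,1]>y0)&(C[...,1]<y1)
    P=C[m]; r=cv2.minAreaRect((P[:,:2]*1000).astype(np.float32)); print(n,len(P),"mean",P.mean(0).round(4),"rect",np.round(r[0],1),np.round(r[1],1),round(r[2],1))
reg("boxtop",.06,.076,.35,.65,-.25,.05)
reg("standtop",.045,.065,.4,.5,.2,.32)
reg("pintop",.085,.125,.4,.5,.2,.32)
E
```

```text
boxtop 6170 mean [ 0.5115 -0.0885  0.0684] rect [512.2 -91. ] [175.3 158.3] 19.1
standtop 805 mean [0.4463 0.2739 0.0508] rect [447.3 276.9] [61.9 60. ] 89.5
pintop 130 mean [0.4466 0.2745 0.1062] rect [447.3 276.5] [16.3 15.4] 9.1
```

The top view shows the stand with the pin at px (147,323), the console (yaw about 18°) with the recess at (409,271), the tape at (253,317) and the jar at (175,221). The driver is by the robot on the right. First move: fly over the console for a wrist look.

```bash
python3 -m crank '[{"x":0.03,"y":-0.02,"z":-0.003},{"x":0.03,"y":-0.02,"z":-0.003},{"x":0.03,"y":-0.02,"z":-0.003},{"x":0.03,"y":-0.02,"z":-0.003},{"x":0.03,"y":-0.02,"z":-0.003},{"x":0.03,"y":-0.02,"z":-0.003},{"x":0.03,"y":-0.02,"z":-0.003},{"x":0.03,"y":-0.02,"z":-0.003},{"x":0.03,"y":-0.02,"z":-0.003},{"x":0.03,"y":-0.02,"z":-0.003},{"x":0.03,"y":-0.02,"z":-0.003},{"x":0.03,"y":-0.02,"z":-0.003},{},{}]'
cat >> h.py <<'E'
def rect(C,z0,z1,x0,x1,y0,y1,n=""):
    m=(C[...,2]>z0)&(C[...,2]<z1)&(C[...,0]>x0)&(C[...,0]<x1)&(C[...,1]>y0)&(C[...,1]<y1)
    P=C[m]
    if len(P)<5: print(n,"none"); return
    r=cv2.minAreaRect((P[:,:2]*1000).astype(np.float32)); print(n,len(P),"mean",P.mean(0).round(4),"rect",np.round(r[0],1),np.round(r[1],1),round(r[2],1))
E
python3 - <<'E'
from h import *
o=get_obs(); print(o["joint_positions"].round(3) if hasattr(o["joint_positions"],"round") else o["joint_positions"])
p=snapshot("wrist"); C=cloud(p); print(p["position"],p["fx"]); np.savez("w1.npz",C=C,c=p["color"])
for t in ("console","recess","cassette"):
    for d in search_frame(p,t)[:2]: print(t,d["confidence"],np.round(d["bbox"],1))
rect(C,.06,.076,.35,.65,-.25,.05,"boxtop")
save(p,"w1.png",s=1.5)
E
```

```text
[-1.28   0.241  0.005  1.335  0.     1.571]
[ 0.20971505 -0.45713966  0.37408829] 309.00718490508405
boxtop nonevalidation failed for argument at $[0]...
```

View pics/w1.png

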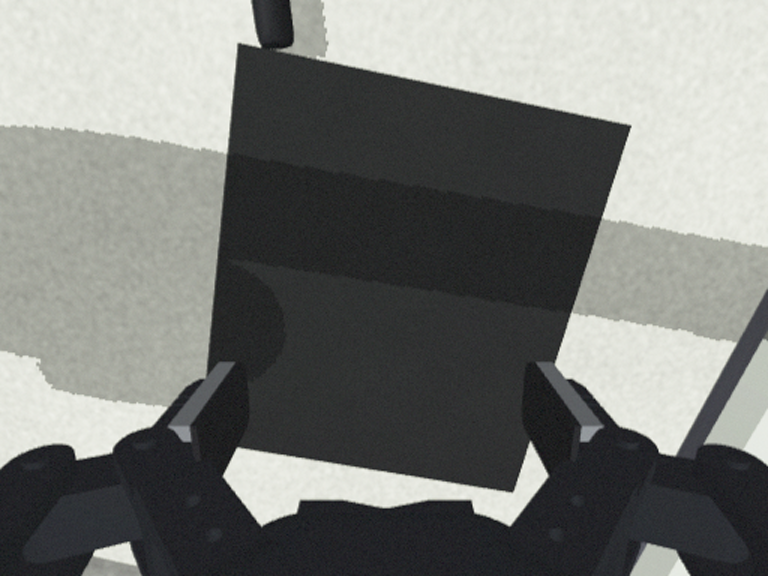

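The move was refused, probably because each row needs all six keys. The wrist view shows only a dark mat under the start pose, with the fingers at (225,380) and (550,380).

```bash
python3 -m crank '[{"x":0.03,"y":-0.02,"z":-0.003,"wx":0,"wy":0,"wz":0},{"x":0.03,"y":-0.02,"z":-0.003,"wx":0,"wy":0,"wz":0},{"x":0.03,"y":-0.02,"z":-0.003,"wx":0,"wy":0,"wz":0},{"x":0.03,"y":-0.02,"z":-0.003,"wx":0,"wy":0,"wz":0},{"x":0.03,"y":-0.02,"z":-0.003,"wx":0,"wy":0,"wz":0},{"x":0.03,"y":-0.02,"z":-0.003,"wx":0,"wy":0,"wz":0},{"x":0.03,"y":-0.02,"z":-0.003,"wx":0,"wy":0,"wz":0},{"x":0.03,"y":-0.02,"z":-0.003,"wx":0,"wy":0,"wz":0},{"x":0.03,"y":-0.02,"z":-0.003,"wx":0,"wy":0,"wz":0},{"x":0.03,"y":-0.02,"z":-0.003,"wx":0,"wy":0,"wz":0},{"x":0.03,"y":-0.02,"z":-0.003,"wx":0,"wy":0,"wz":0},{"x":0,"y":0,"z":0,"wx":0,"wy":0,"wz":0},{"x":0,"y":0,"z":0,"wx":0,"wy":0,"wz":0}]'
python3 - <<'E'
from h import *
o=get_obs(); print(np.round(o["joint_positions"],3))
p=snapshot("wrist"); C=cloud(p); print(p["position"],p["fx"]); np.savez("w1.npz",C=C,c=p["color"])
for t in ("console","recess","cassette"):
    for d in search_frame(p,t)[:2]: print(t,d["confidence"],np.round(d["bbox"],1))
rect(C,.06,.076,.35,.65,-.25,.05,"boxtop")
save(p,"w2.png",s=1.5)
E
```

```text
time: 2.5
eef_pos: [0.3967, -0.1731, 0.2643]
tcp_rot: [3.108, 0.459, -0.001]
wrist_force: [-0.4, 0.0, 0.0]
finger_gap: 0.0855
grip_force: 0.0
[-0.411  0.094 -0.087  1.39  -0.     2.437]
[ 0.46301732 -0.15104012  0.40700749] 309.00718490508405
recess 0.91 [220.3  34.6 133.4  66.1]
recess 0.74 [26.1 32.1 48.8 64.3]
boxtop 17313 mean [ 0.4888 -0.0951  0.0679] rect [486.4 -96.3] [121.5 158.2] 18.0
```

View pics/w2.png

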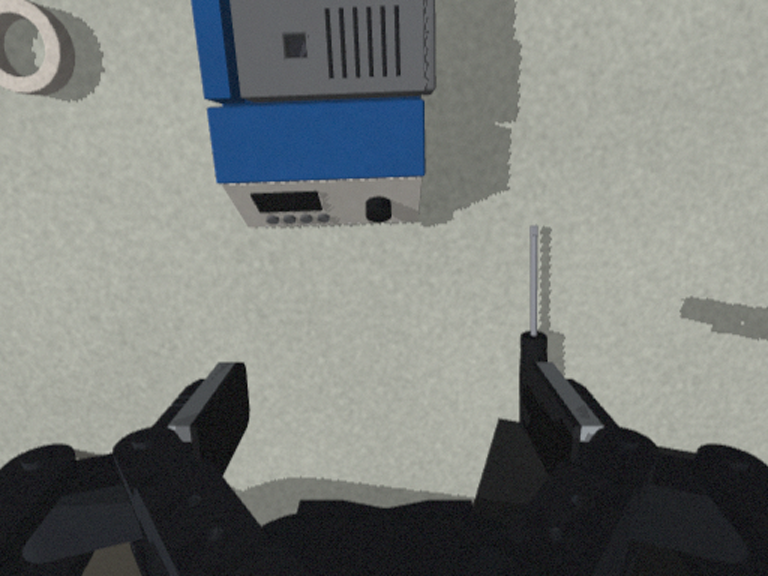

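The wrist view shows the recess at px (295,45), its floor visible, with the cassette ribs to the right and the box edges nearly along the tool axes. I'll work out the recess position, the button depth and the yaw.

```bash
python3 - <<'E'
from h import *
d=np.load("w1.npz"); C=d["C"]; c=d["c"]
print(C[22:40:2,187:208:2,2].round(3))
S=C[15:45,182:212]; m=(S[...,2]<.064); print("recess px", np.argwhere(m).mean(0)+[15,182], m.sum())
u,v=196.7,30.
Q=C[np.isfinite(C[...,2])&(abs(C[...,2]-.068)<.004)]
# mouth centre: plane z=.068 along the ray, pixel center of grey-dark square
g=cv2.cvtColor(c,cv2.COLOR_RGB2GRAY); print(g[18:42,184:210:1])
for z in(C[int(v),int(u)],C[30,180],C[30,213],C[15,197],C[45,197]): print(z.round(4))
E
```

```text
[[0.069 0.066 0.069 0.067 0.068 0.065 0.066 0.066 0.067 0.068 0.069]
 [0.069 0.067 0.06  0.06  0.058 0.059 0.058 0.058 0.059 0.068 0.066]
 [0.068 0.068 0.058 0.051 0.06  0.061 0.059 0.048 0.049 0.068 0.068]
 [0.068 0.068 0.059 0.06  0.06  0.06  0.058 0.06  0.041 0.068 0.069]
 [0.068 0.068 0.06  0.059 0.059 0.059 0.06  0.061 0.059 0.069 0.066]
 [0.069 0.069 0.06  0.058 0.058 0.059 0.059 0.06  0.058 0.068 0.069]
 [0.068 0.069 0.062 0.06  0.06  0.059 0.059 0.058 0.06  0.069 0.068]
 [0.068 0.068 0.061 0.052 0.059 0.058 0.059 0.06  0.057 0.068 0.067]
 [0.068 0.068 0.066 0.068 0.068 0.069 0.069 0.067 0.068 0.067 0.068]]
recess px [ 30.03482587 196.97014925] 201
[[101  98 102 101 102  99  99 100 101 101  99  99 101 100  99 101  99 101
  101 100  99 102 103 100 101 101]
 [102 100  98 100  99 104 100 100 101 100 100 101 100 102 100 102 100  99
  101 100 101 101  99 101 101  99]
 [102 100 100 103 103  99 100 100  97  97 100 101 102 100 100 101 104  98
   97  96  99 100 101 102  99 100]
 [100 101 102  99  95  89  90  90  90  93  89  84  89  86  87  89  86  83
   83  87  97 102 100  99  96 102]

[... 1610 characters left out ...]
 61  97  99  98 103 101]
 [ 96 101  99 100 100  83  59  49  45  44  44  44  43  46  43  48  67  63
   52  45  62 100 100 101 102 101]
 [ 99  99 101  98  99  81  69  67  63  65  72  72  72  72  75  74  82  79
   76  75  81  93  99  98  99  99]
 [ 98  99  99  99  98  87  89  89  93  95  94  93  95  94  94  94  96  91
   99  97  97  98  99 100 102 103]
 [ 99 100 101 102 100  96  98  99 103  98 100  99  99 100 100  99  99 101
  101 100 102 100 101 100 101 100]
 [101 100  98 100 104  98  98 100 100  99 100 101 100 102 100 101  97 101
   99 102 101  96 103 101 102 101]]
[ 0.513  -0.0715  0.0593]
[ 0.5071 -0.0584  0.0684]
[ 0.5166 -0.0896  0.0677]
[ 0.5251 -0.0711  0.0672]
[ 0.4988 -0.0775  0.0672]
```

```bash
python3 -m crank '[{"x":0.018,"y":-0.0405,"z":0,"wx":0,"wy":0,"wz":0},{"x":0.018,"y":-0.0405,"z":0,"wx":0,"wy":0,"wz":0},{"x":0.018,"y":-0.0405,"z":0,"wx":0,"wy":0,"wz":0},{"x":0.018,"y":-0.0405,"z":0,"wx":0,"wy":0,"wz":0},{"x":0.018,"y":-0.0405,"z":0.005,"wx":0,"wy":0,"wz":0},{"x":0.018,"y":-0.0405,"z":0.005,"wx":0,"wy":0,"wz":0},{"x":0.018,"y":-0.0405,"z":0.005,"wx":0,"wy":0,"wz":0},{"x":0.018,"y":-0.0405,"z":0.005,"wx":0,"wy":0,"wz":0},{"x":0.018,"y":-0.0405,"z":0.005,"wx":0,"wy":0,"wz":0},{"x":0,"y":0,"z":0,"wx":0,"wy":0,"wz":-0.142},{"x":0,"y":0,"z":0,"wx":0,"wy":0,"wz":-0.142},{"x":0,"y":0,"z":0,"wx":0,"wy":0,"wz":-0.142},{"x":0,"y":0,"z":0,"wx":0,"wy":0,"wz":-0.142},{"x":0,"y":0,"z":0,"wx":0,"wy":0,"wz":-0.142},{"x":0,"y":0,"z":0,"wx":0,"wy":0,"wz":-0.142},{"x":0,"y":0,"z":0,"wx":0,"wy":0,"wz":-0.142},{"x":0,"y":0,"z":0,"wx":0,"wy":0,"wz":-0.142},{"x":0,"y":0,"z":0,"wx":0,"wy":0,"wz":-0.142},{"x":0,"y":0,"z":0,"wx":0,"wy":0,"wz":0}]'
python3 - <<'E'
from h import *
o=get_obs(); print(np.round(o["joint_positions"],3)); M=R.from_rotvec(o["tcp_rot"]).as_matrix(); print(M.round(3),o["eef_pos"])
p=snapshot("wrist"); C=cloud(p); print(p["position"])
rect(C,.045,.054,.4,.5,.2,.32,"stand")
for a,b in((.107,.12),(.104,.12)): rect(C,a,b,.4,.5,.2,.32,"pintop")
rect(C,.06,.1,.4,.5,.2,.32,"pinside")
for d in search_frame(p,"pin")[:2]: print(d["confidence"],np.round(d["bbox"],1))
save(p,"w3.png",s=1.5)
E
```

```text
time: 4.6
eef_pos: [0.4604, 0.1788, 0.2401]
tcp_rot: [-2.135, -2.26, -0.024]
wrist_force: [-0.7, 0.5, 0.4]
finger_gap: 0.0855
grip_force: 0.0
[0.348 0.225 0.008 1.354 0.036 1.863]
[[-0.056  0.998 -0.013]
 [ 0.998  0.057  0.033]
 [ 0.034 -0.011 -0.999]] [0.46043203 0.17884968 0.24009866]
[0.45746051 0.24582706 0.38518144]
stand 3044 mean [0.4464 0.2805 0.0501] rect [446.2 280.3] [60.  60.1] 88.6
pintop 389 mean [0.4462 0.2799 0.1117] rect [446.2 280.2] [16.1 16.1] 9.3
pintop 395 mean [0.4463 0.2798 0.1116] rect [446.2 280.2] [16.1 16.1] 9.3
pinside 66 mean [0.4481 0.2726 0.0807] rect [447.9 272.8] [15.3  1.7] 14.6
0.79 [252.   73.   23.2  30.7]
0.62 [376.9 123.3  54.1  41.8]
```

View pics/w3.png

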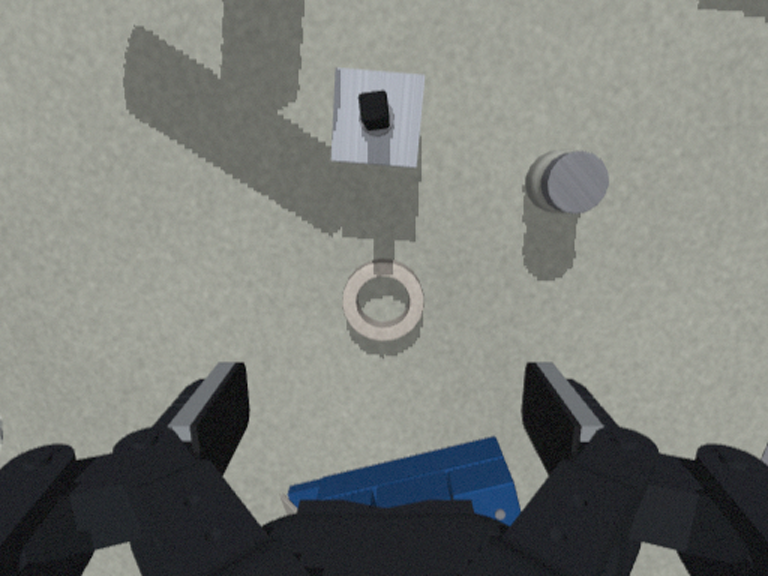

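The wrist view shows the pin top at px (374,110) in the stand, with the tape at (383,300) and the jar at (575,182). The tool has picked up a 2° tilt, so I'll write a helper that computes the tool-frame shifts.

```bash
cat >> h.py <<'E'
def to(x,y,z,yaw):
    "shift and turn, in the tool's present axes, to a tool-down pose"
    o=get_obs(); M=R.from_rotvec(o["tcp_rot"]).as_matrix(); c,s=np.cos(yaw),np.sin(yaw)
    T=np.array([[c,s,0],[s,-c,0],[0,0,-1.]])
    print("now",np.round(o["eef_pos"],4),"shift",(M.T@(np.array([x,y,z])-o["eef_pos"])).round(4),"shift in target axes",(T.T@(np.array([x,y,z])-o["eef_pos"])).round(4),"turn",R.from_matrix(M.T@T).as_rotvec().round(4),"F",np.round(o["wrist_force"],2),"J",np.round(o["joint_positions"],2))
E
python3 - <<'E'
from h import *
to(.446,.24,.2,1.733)
E
```

```text
now [0.4604 0.1792 0.2401] shift [ 0.0601 -0.0106  0.0423] shift in target axes [ 0.0624 -0.0044  0.0401] turn [-0.0092 -0.0347 -0.1078] F [ 0.22  0.31 -0.68] J [0.35 0.23 0.01 1.35 0.04 1.87]
```

```bash
python3 -m crank '[{"x":0,"y":0,"z":0,"wx":-0.0045,"wy":-0.0175,"wz":-0.054},{"x":0,"y":0,"z":0,"wx":-0.0045,"wy":-0.0175,"wz":-0.054},{"x":0.016,"y":-0.001,"z":0.01,"wx":0,"wy":0,"wz":0},{"x":0.016,"y":-0.001,"z":0.01,"wx":0,"wy":0,"wz":0},{"x":0.016,"y":-0.001,"z":0.01,"wx":0,"wy":0,"wz":0},{"x":0.016,"y":-0.001,"z":0.01,"wx":0,"wy":0,"wz":0},{"x":0,"y":0,"z":0,"wx":0,"wy":0,"wz":0},{"x":0,"y":0,"z":0,"wx":0,"wy":0,"wz":0}]' 110 30
python3 - <<'E'
from h import *
p=snapshot("wrist"); C=cloud(p)
rect(C,.045,.054,.4,.5,.2,.32,"stand")
rect(C,.107,.12,.4,.5,.2,.32,"pintop")
print(get_obs()["finger_gap"])
to(.446,.28,.13,1.733)
E
```

```text
time: 5.5
eef_pos: [0.4456, 0.2421, 0.2001]
tcp_rot: [2.03, 2.398, -0.001]
wrist_force: [-0.6, 0.0, -0.1]
finger_gap: 0.0483
grip_force: 0.0
stand 3399 mean [0.4456 0.2821 0.0501] rect [446.  280.2] [60.1 60.1] 88.7
pintop 451 mean [0.4459 0.2806 0.1117] rect [446.  280.2] [15.2 16. ] 9.9
0.04889882046016892
now [0.4459 0.242  0.2005] shift [0.0375 0.0063 0.0704] shift in target axes [0.0375 0.0062 0.0705] turn [0.0004 0.0005 0.0033] F [0.59 0.41 0.59] J [ 0.5   0.27 -0.04  1.26 -0.    1.9 ]
```

```bash
python3 -m crank '[{"x":0.019,"y":0.003,"z":0,"wx":0,"wy":0,"wz":0},{"x":0.019,"y":0.003,"z":0.0,"wx":0,"wy":0,"wz":0},{"x":0,"y":0,"z":0.025,"wx":0,"wy":0,"wz":0},{"x":0,"y":0,"z":0.025,"wx":0,"wy":0,"wz":0},{"x":0,"y":0,"z":0.025,"wx":0,"wy":0,"wz":0},{"x":0,"y":0,"z":0.025,"wx":0,"wy":0,"wz":0},{"x":0,"y":0,"z":0.02,"wx":0,"wy":0,"wz":0},{"x":0,"y":0,"z":0.012,"wx":0,"wy":0,"wz":0},{"x":0,"y":0,"z":0,"wx":0,"wy":0,"wz":0}]'
python3 -m crank '[{"x":0,"y":0,"z":0,"wx":0,"wy":0,"wz":0},{"x":0,"y":0,"z":0,"wx":0,"wy":0,"wz":0},{"x":0,"y":0,"z":0,"wx":0,"wy":0,"wz":0},{"x":0,"y":0,"z":0,"wx":0,"wy":0,"wz":0},{"x":0,"y":0,"z":0,"wx":0,"wy":0,"wz":0},{"x":0,"y":0,"z":0,"wx":0,"wy":0,"wz":0}]' 255 70
python3 -c "
from h import *
to(.446,.2802,.068,1.733)"
```

```text
time: 6.45
eef_pos: [0.4447, 0.2797, 0.067]
tcp_rot: [-2.03, -2.397, 0.004]
wrist_force: [0.2, 0.1, -0.3]
finger_gap: 0.0485
grip_force: 0.0
time: 7.05
eef_pos: [0.4464, 0.2815, 0.0697]
tcp_rot: [2.028, 2.398, 0.005]
wrist_force: [0.1, -0.9, 5.9]
finger_gap: 0.0149
grip_force: 68.5
now [0.4464 0.2815 0.0697] shift [-0.0012 -0.0006  0.0017] shift in target axes [-0.0012 -0.0006  0.0017] turn [ 0.0032 -0.0009  0.0047] F [ 0.11 -0.95  5.91] J [ 0.56  0.42 -0.19  0.96 -0.    1.97]
```

```bash
python3 -m crank '[{"x":0,"y":0,"z":-0.01,"wx":0,"wy":0,"wz":0},{"x":0,"y":0,"z":-0.02,"wx":0,"wy":0,"wz":0},{"x":0,"y":0,"z":-0.02,"wx":0,"wy":0,"wz":0},{"x":0,"y":0,"z":-0.02,"wx":0,"wy":0,"wz":0},{"x":0,"y":0,"z":-0.02,"wx":0,"wy":0,"wz":0},{"x":0,"y":0,"z":-0.02,"wx":0,"wy":0,"wz":0},{"x":0,"y":0,"z":-0.02,"wx":0,"wy":0,"wz":0},{"x":-0.03,"y":0.001,"z":0,"wx":0,"wy":0,"wz":0},{"x":-0.03,"y":0.001,"z":0,"wx":0,"wy":0,"wz":0},{"x":-0.03,"y":0.001,"z":0,"wx":0,"wy":0,"wz":0},{"x":-0.03,"y":0.001,"z":0,"wx":0,"wy":0,"wz":0},{"x":-0.03,"y":0.001,"z":0,"wx":0,"wy":0,"wz":0},{"x":-0.03,"y":0.001,"z":0,"wx":0,"wy":0,"wz":0},{"x":-0.03,"y":0.001,"z":0,"wx":0,"wy":0,"wz":0},{"x":-0.03,"y":0.001,"z":0,"wx":0,"wy":0,"wz":0},{"x":-0.03,"y":0.001,"z":0,"wx":0,"wy":0,"wz":0},{"x":-0.03,"y":0,"z":0,"wx":0,"wy":0,"wz":0},{"x":-0.03,"y":0,"z":0,"wx":0,"wy":0,"wz":0},{"x":-0.03,"y":0,"z":0,"wx":0,"wy":0,"wz":0},{"x":0,"y":0,"z":0,"wx":0,"wy":0,"wz":0}]' - 110
python3 -m crank '[{"x":0,"y":0,"z":0,"wx":0,"wy":0,"wz":0.14},{"x":0,"y":0,"z":0,"wx":0,"wy":0,"wz":0.14},{"x":0,"y":0,"z":0,"wx":0,"wy":0,"wz":0.14},{"x":0,"y":0,"z":0,"wx":0,"wy":0,"wz":0.14},{"x":0,"y":0,"z":0,"wx":0,"wy":0,"wz":0.14},{"x":0,"y":0,"z":0,"wx":0,"wy":0,"wz":0.14},{"x":0,"y":0,"z":0,"wx":0,"wy":0,"wz":0.14},{"x":0,"y":0,"z":0,"wx":0,"wy":0,"wz":0.14},{"x":0,"y":0,"z":0,"wx":0,"wy":0,"wz":0.14},{"x":0,"y":0,"z":0,"wx":0,"wy":0,"wz":0.14},{"x":0,"y":0,"z":0,"wx":0,"wy":0,"wz":0},{"x":0,"y":0,"z":0,"wx":0,"wy":0,"wz":0}]'
python3 -c "
from h import *
to(.512,-.0735,.165,.314)
p=snapshot('wrist');save(p,'w4.png',s=1.5);C=cloud(p);np.savez('w4.npz',C=C,c=p['color'],cp=p['position'])
rect(C,.06,.072,.35,.65,-.25,.05,'boxtop')
"
```

```text
time: 9.05
eef_pos: [0.5141, -0.0757, 0.1984]
tcp_rot: [2.033, 2.394, -0.001]
wrist_force: [-0.7, 0.4, -0.8]
finger_gap: 0.0144
grip_force: 107.4
time: 10.25
eef_pos: [0.5137, -0.0721, 0.1983]
tcp_rot: [-3.096, -0.533, 0.0]
wrist_force: [-0.2, -0.1, -0.6]
finger_gap: 0.015
grip_force: 107.4
now [ 0.5137 -0.0721  0.1983] shift [-0.0021  0.0007  0.0333] shift in target axes [-0.0021  0.0008  0.0333] turn [-0.      0.0002  0.0272] F [-0.21 -0.08 -0.65] J [-0.14  0.29 -0.01  1.27 -0.    2.66]
boxtop 24703 mean [ 0.5318 -0.082   0.0678] rect [514.6 -87.8] [169.1 158.4] 18.8
```

View pics/w4.png

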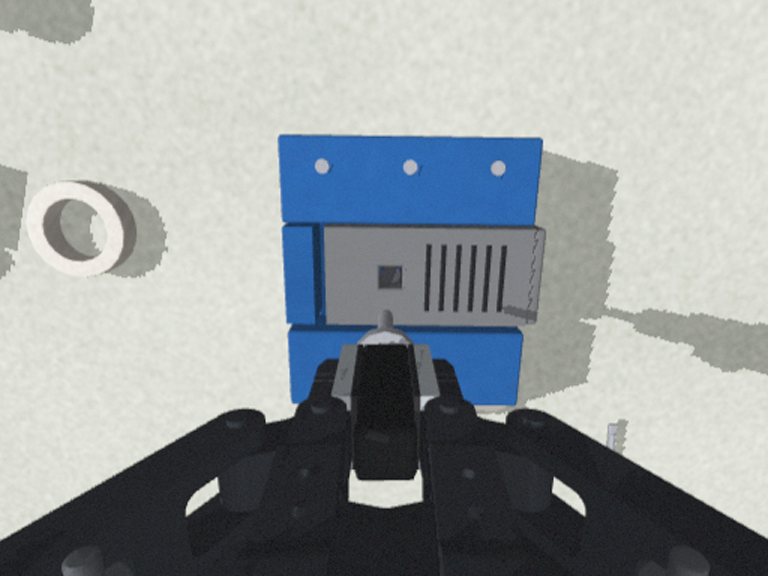

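The wrist view shows the pin shaft's tip at px (386,312) and the recess at (390,277), directly ahead. I'll turn both into positions.

```bash
python3 - <<'E'
from h import *
p=snapshot("wrist"); C=cloud(p); M,t=cam(p); o=get_obs()
g=cv2.cvtColor(p["color"],cv2.COLOR_RGB2GRAY)
def proj(P):
    q=(P-t)@M; return np.array([q[0]/q[2]*p["fx"]+p["cx"],q[1]/q[2]*p["fy"]+p["cy"],q[2]])
def ray(u,v,z):
    d=M@np.array([(u-p["cx"])/p["fx"],(v-p["cy"])/p["fy"],1]); return t+d*(z-t[2])/d[2]
# recess: dark blob round (260,185)
s=g[170:200,245:275]; m=(s<75).astype(np.uint8)
n,l,st,ce=cv2.connectedComponentsWithStats(m); k=1+np.argmax(st[1:,4]); print("recess blob",st[k],ce[k]+[245,170])
# mouth edges via depth/intensity: bounding box centre
u0=245+st[k][0]+st[k][2]/2-.5; v0=170+st[k][1]+st[k][3]/2-.5
print("recess",ray(u0,v0,.068).round(4),u0,v0)
E0=o["eef_pos"]; T=R.from_rotvec(o["tcp_rot"]).as_matrix()
tip=E0+T@[0,0,.0647]; print("expected tip",tip.round(4),"px",proj(tip).round(1),"edge px",proj(tip+T@[.0035,0,0]).round(1), proj(tip+T@[0,.0035,0]).round(1))
print("depth near tip"); print(C[203:220:2,248:268:2,2].round(3)); print(g[200:222,250:266])
E
```

```text
recess blob [  8   8  15  14 175] [259.14857143 184.49142857]
recess [ 0.512  -0.0739  0.068 ] 260.0 184.5
expected tip [ 0.5138 -0.0723  0.1336] px [2.597e+02 2.052e+02 2.000e-01] edge px [2.597e+02 2.005e+02 2.000e-01] [2.646e+02 2.052e+02 2.000e-01]
depth near tip
[[0.068 0.068 0.067 0.068 0.069 0.068 0.068 0.068 0.068 0.068]
 [0.068 0.068 0.068 0.068 0.067 0.067 0.068 0.069 0.068 0.068]
 [0.067 0.067 0.068 0.136 0.138 0.137 0.134 0.068 0.067 0.068]
 [0.068 0.069 0.137 0.141 0.142 0.14  0.14  0.067 0.068 0.068]
 [0.068 0.069 0.142 0.145 0.146 0.145 0.142 0.068 0.068 0.067]
 [0.068 0.068 0.146 0.149   nan 0.148 0.147 0.068 0.068 0.068]
 [0.067 0.069 0.15  0.153 0.153 0.154 0.151 0.068 0.068 0.067]
 [0.058 0.059 0.153 0.155 0.179 0.179 0.155 0.059 0.058 0.058]
 [0.18  0.18  0.181 0.182 0.183 0.181 0.181 0.18  0.18  0.18 ]]
[[131 131 131 129 133 132 132 131 130 129 130 131 132 130 129 130]
 [130 130 129 130 131 131 128 130 129 129 129 131 128 128 131 129]
 [129 132 129 128 130 130 131 131 130 130 130 131 129 130 131 129]
 [130 128 130 130 132 132 132 131 131 129 128 129 130 133 130 1
[... 510 characters left out ...]
  82  82  83 124 130 128 131]
 [132 129 141 132 126 117 106  96  89  80  80  79 124 132 131 132]
 [129 127 139 129 125 112 102  94  90  80  77  78 124 132 129 131]
 [129 130 139 132 126 113 103  95  90  83  80  76 128 131 128 130]
 [130 130 138 132 122 116 104  93  88  85  81  81 124 131 129 132]
 [101 107 134 133 124 113 105  91  87  82  82  78 102 100 103 104]
 [ 65  79 132 133 113 112 102  93  84  80  81  81  69  63  66  64]
 [ 58  88 122 117 109 104 101  97  96  90  92  85  69  61  59  53]
 [ 97 107 113 105 101 100  99  99  96  93  94  91  86  82  79  71]
 [114 110 111 106 106 105 116 102  99  95  93  92  92  90  87  82]
 [114 114 113 136 140 158 164 160 145 144 118 101  93  89  88  85]]
```

```bash
python3 -m crank '[{"x":0.0012,"y":0.0045,"z":0,"wx":0,"wy":0,"wz":0.027},{"x":0,"y":0,"z":0.012,"wx":0,"wy":0,"wz":0},{"x":0,"y":0,"z":0.012,"wx":0,"wy":0,"wz":0},{"x":0,"y":0,"z":0.012,"wx":0,"wy":0,"wz":0},{"x":0,"y":0,"z":0.01,"wx":0,"wy":0,"wz":0},{"x":0,"y":0,"z":0,"wx":0,"wy":0,"wz":0},{"x":0,"y":0,"z":0,"wx":0,"wy":0,"wz":0}]'
python3 - <<'E'
from h import *
p=snapshot("wrist"); C=cloud(p); M,t=cam(p); o=get_obs()
T=R.from_rotvec(o["tcp_rot"]).as_matrix(); tip=o["eef_pos"]+T@[-.0033,-.0019,.0647]
def proj(P):
    q=(P-t)@M; return (np.array([q[0]/q[2]*p["fx"]+p["cx"],q[1]/q[2]*p["fy"]+p["cy"]])-[215,160])*6
print("tip",tip.round(4),proj(tip),"recess",proj(np.array([.512,-.0739,.068])), "F",o["wrist_force"])
save(p,"w5.png",(215,160,305,235),6)
E
```

```text
time: 11.05
eef_pos: [0.5163, -0.0764, 0.1517]
tcp_rot: [-3.104, -0.486, 0.001]
wrist_force: [0.2, 0.1, -0.8]
finger_gap: 0.0146
grip_force: 107.4
tip [ 0.513  -0.0757  0.0876] [252.9874213  295.13290871] recess [237.21411677 247.32597934] F [ 0.62290296 -0.77078365 -0.10406318]
```

View pics/w5.png

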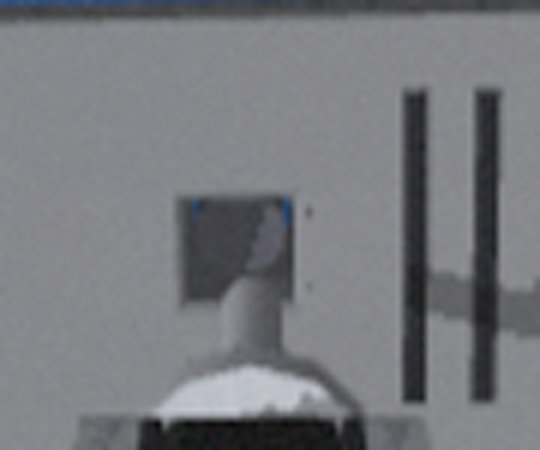

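The close view shows the tip at (252,300) in front of the recess, which is centred at (236,250). That matches the projections, so I descend into the mouth.

```bash
python3 -m crank '[{"x":0,"y":0,"z":0.008,"wx":0,"wy":0,"wz":0},{"x":0,"y":0,"z":0.008,"wx":0,"wy":0,"wz":0},{"x":0,"y":0,"z":0.005,"wx":0,"wy":0,"wz":0},{"x":0,"y":0,"z":0.003,"wx":0,"wy":0,"wz":0},{"x":0,"y":0,"z":0,"wx":0,"wy":0,"wz":0},{"x":0,"y":0,"z":0,"wx":0,"wy":0,"wz":0}]'; python3 -m crank '[{"x":0,"y":0,"z":0.002,"wx":0,"wy":0,"wz":0},{"x":0,"y":0,"z":0.001,"wx":0,"wy":0,"wz":0},{"x":0,"y":0,"z":0,"wx":0,"wy":0,"wz":0},{"x":0,"y":0,"z":0,"wx":0,"wy":0,"wz":0}]'; python3 -m crank '[{"x":0,"y":0,"z":0.001,"wx":0,"wy":0,"wz":0},{"x":0,"y":0,"z":0.001,"wx":0,"wy":0,"wz":0},{"x":0,"y":0,"z":0,"wx":0,"wy":0,"wz":0},{"x":0,"y":0,"z":0,"wx":0,"wy":0,"wz":0}]'
```

```text
time: 11.7
eef_pos: [0.5166, -0.0765, 0.1282]
tcp_rot: [3.104, 0.486, 0.0]
wrist_force: [0.5, 0.2, -0.3]
finger_gap: 0.0144
grip_force: 107.4
time: 12.1
eef_pos: [0.5166, -0.0765, 0.1253]
tcp_rot: [3.104, 0.486, 0.0]
wrist_force: [-1.0, -0.0, 0.2]
finger_gap: 0.0146
grip_force: 107.4
time: 12.5
eef_pos: [0.5168, -0.0765, 0.1237]
tcp_rot: [3.103, 0.486, 0.001]
wrist_force: [-0.7, 0.5, 3.0]
finger_gap: 0.0147
grip_force: 107.5
```

```bash
python3 -m crank '[{"x":0,"y":0,"z":0.001,"wx":0,"wy":0,"wz":0},{"x":0,"y":0,"z":0.001,"wx":0,"wy":0,"wz":0},{"x":0,"y":0,"z":0.001,"wx":0,"wy":0,"wz":0},{"x":0,"y":0,"z":0,"wx":0,"wy":0,"wz":0},{"x":0,"y":0,"z":0,"wx":0,"wy":0,"wz":0}]'; python3 -m crank '[{"x":0,"y":0,"z":0.001,"wx":0,"wy":0,"wz":0},{"x":0,"y":0,"z":0.001,"wx":0,"wy":0,"wz":0},{"x":0,"y":0,"z":0.001,"wx":0,"wy":0,"wz":0},{"x":0,"y":0,"z":0,"wx":0,"wy":0,"wz":0},{"x":0,"y":0,"z":0,"wx":0,"wy":0,"wz":0}]'
```

```text
time: 13.0
eef_pos: [0.5169, -0.0765, 0.1207]
tcp_rot: [3.103, 0.486, 0.001]
wrist_force: [-0.7, 0.8, 7.3]
finger_gap: 0.0148
grip_force: 107.9
time: 13.5
eef_pos: [0.517, -0.0765, 0.1181]
tcp_rot: [3.103, 0.486, 0.002]
wrist_force: [-2.0, 0.1, 8.2]
finger_gap: 0.0142
grip_force: 108.4
```

```bash
python3 -m crank '[{"x":0,"y":0,"z":0.001,"wx":0,"wy":0,"wz":0},{"x":0,"y":0,"z":0,"wx":0,"wy":0,"wz":0},{"x":0,"y":0,"z":0,"wx":0,"wy":0,"wz":0}]'; python3 -m crank '[{"x":0,"y":0,"z":0,"wx":0,"wy":0,"wz":0}]' | grep -E "pos|wrist"; python3 -m crank '[{"x":0,"y":0,"z":0,"wx":0,"wy":0,"wz":0}]' | grep -E "pos|wrist"
```

```text
time: 13.8
eef_pos: [0.517, -0.0765, 0.1173]
tcp_rot: [3.103, 0.486, 0.002]
wrist_force: [-1.8, 0.3, 9.6]
finger_gap: 0.0144
grip_force: 108.5
eef_pos: [0.517, -0.0765, 0.1173]
wrist_force: [-2.5, 0.4, 9.7]
eef_pos: [0.517, -0.0765, 0.1173]
wrist_force: [-1.3, 0.2, 8.5]
```

```bash
python3 -m crank '[{"x":0,"y":0,"z":0.001,"wx":0,"wy":0,"wz":0},{"x":0,"y":0,"z":0,"wx":0,"wy":0,"wz":0},{"x":0,"y":0,"z":0,"wx":0,"wy":0,"wz":0}]'|grep -E "pos|wrist"; python3 -m crank '[{"x":0,"y":0.001,"z":0,"wx":0,"wy":0,"wz":0},{"x":0,"y":0.001,"z":0,"wx":0,"wy":0,"wz":0},{"x":0,"y":0,"z":0,"wx":0,"wy":0,"wz":0}]' | grep -E "pos|wrist"; python3 -m crank '[{"x":0,"y":0.001,"z":0,"wx":0,"wy":0,"wz":0},{"x":0,"y":0.001,"z":0,"wx":0,"wy":0,"wz":0},{"x":0,"y":0,"z":0,"wx":0,"wy":0,"wz":0}]' | grep -E "pos|wrist"
```

```text
eef_pos: [0.5171, -0.0765, 0.1166]
wrist_force: [-2.3, -0.1, 9.7]
eef_pos: [0.5175, -0.0778, 0.1165]
wrist_force: [-2.8, 2.8, 11.5]
eef_pos: [0.5181, -0.0797, 0.1165]
wrist_force: [-2.1, 1.6, 11.9]
```

```bash
python3 -m crank '[{"x":0,"y":0.001,"z":0,"wx":0,"wy":0,"wz":0},{"x":0,"y":0.001,"z":0,"wx":0,"wy":0,"wz":0},{"x":0,"y":0.001,"z":0,"wx":0,"wy":0,"wz":0}]' | grep -E "pos|wrist"; python3 -m crank '[{"x":0,"y":0.001,"z":0,"wx":0,"wy":0,"wz":0},{"x":0,"y":0.001,"z":0,"wx":0,"wy":0,"wz":0},{"x":0,"y":0.001,"z":0,"wx":0,"wy":0,"wz":0}]' | grep -E "pos|wrist";python3 -c "
from h import *
p=snapshot('wrist');save(p,'w6.png',(190,130,340,242),5)"
```

```text
eef_pos: [0.519, -0.0824, 0.1165]
wrist_force: [-3.1, 2.8, 11.5]
eef_pos: [0.5199, -0.0852, 0.1165]
wrist_force: [-2.0, 3.3, 11.6]
```

View pics/w6.png

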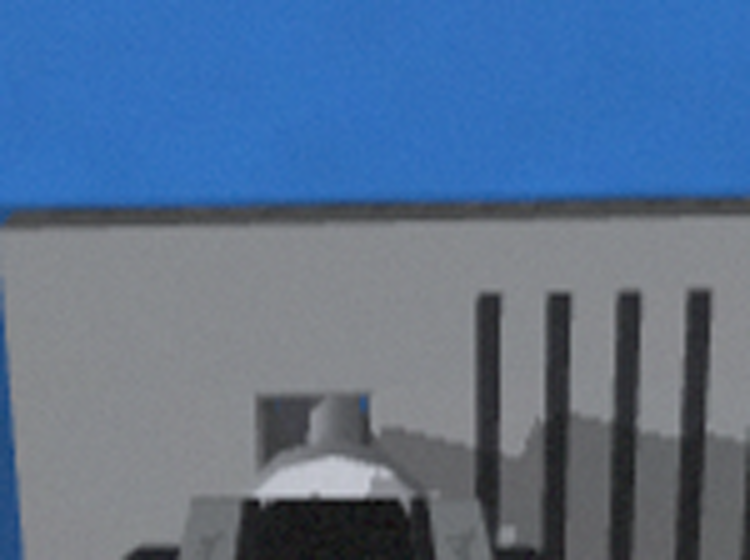

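The crop shows the tip against the right wall of the recess, and the cassette has moved about 8 mm. Carrying on at low force.

```bash
python3 -m crank '[{"x":0,"y":0.0015,"z":0,"wx":0,"wy":0,"wz":0},{"x":0,"y":0.0015,"z":0,"wx":0,"wy":0,"wz":0},{"x":0,"y":0.0015,"z":0,"wx":0,"wy":0,"wz":0},{"x":0,"y":0.0015,"z":0,"wx":0,"wy":0,"wz":0},{"x":0,"y":0.0015,"z":0,"wx":0,"wy":0,"wz":0},{"x":0,"y":0.0015,"z":0,"wx":0,"wy":0,"wz":0}]' | grep -E "pos|wrist"; python3 -m crank '[{"x":0,"y":0.0015,"z":0,"wx":0,"wy":0,"wz":0},{"x":0,"y":0.0015,"z":0,"wx":0,"wy":0,"wz":0},{"x":0,"y":0.0015,"z":0,"wx":0,"wy":0,"wz":0},{"x":0,"y":0.0015,"z":0,"wx":0,"wy":0,"wz":0},{"x":0,"y":0.0015,"z":0,"wx":0,"wy":0,"wz":0},{"x":0,"y":0.0015,"z":0,"wx":0,"wy":0,"wz":0}]' | grep -E "pos|wrist"
```

```text
eef_pos: [0.5228, -0.0938, 0.1165]
wrist_force: [-2.0, 2.7, 11.3]
eef_pos: [0.5257, -0.1023, 0.1165]
wrist_force: [-1.4, 2.4, 10.7]
```

```bash
python3 -m crank '[{"x":0,"y":0.0015,"z":0,"wx":0,"wy":0,"wz":0},{"x":0,"y":0.0015,"z":0,"wx":0,"wy":0,"wz":0},{"x":0,"y":0.0015,"z":0,"wx":0,"wy":0,"wz":0},{"x":0,"y":0.0015,"z":0,"wx":0,"wy":0,"wz":0},{"x":0,"y":0.0015,"z":0,"wx":0,"wy":0,"wz":0},{"x":0,"y":0.0015,"z":0,"wx":0,"wy":0,"wz":0}]' | grep -E "pos|wrist"; python3 -m crank '[{"x":0,"y":0.0015,"z":0,"wx":0,"wy":0,"wz":0},{"x":0,"y":0.0015,"z":0,"wx":0,"wy":0,"wz":0},{"x":0,"y":0.0015,"z":0,"wx":0,"wy":0,"wz":0},{"x":0,"y":0.0015,"z":0,"wx":0,"wy":0,"wz":0},{"x":0,"y":0.0015,"z":0,"wx":0,"wy":0,"wz":0}]' | grep -E "pos|wrist"
```

```text
eef_pos: [0.5285, -0.1109, 0.1165]
wrist_force: [-2.0, 3.0, 10.6]
eef_pos: [0.5309, -0.118, 0.1165]
wrist_force: [-1.5, 3.5, 9.7]
```

```bash
python3 -m crank '[{"x":0,"y":0.0005,"z":0.0005,"wx":0,"wy":0,"wz":0},{"x":0,"y":0.001,"z":0,"wx":0,"wy":0,"wz":0},{"x":0,"y":0.001,"z":0,"wx":0,"wy":0,"wz":0}]' | grep -E "pos|wrist"; python3 -m crank '[{"x":0,"y":0.001,"z":0,"wx":0,"wy":0,"wz":0},{"x":0,"y":0.001,"z":0,"wx":0,"wy":0,"wz":0}]' | grep -E "pos|wrist"; python3 -m crank '[{"x":0,"y":0.0005,"z":0,"wx":0,"wy":0,"wz":0},{"x":0,"y":0.0005,"z":0,"wx":0,"wy":0,"wz":0}]' | grep -E "pos|wrist"
```

```text
eef_pos: [0.5318, -0.1205, 0.1165]
wrist_force: [-1.8, 2.4, 12.5]
eef_pos: [0.5324, -0.1224, 0.1165]
wrist_force: [-2.0, 2.0, 11.7]
eef_pos: [0.5326, -0.1228, 0.1164]
wrist_force: [-2.2, 4.2, 13.5]
```

```bash
python3 -m crank '[{"x":0,"y":0.0005,"z":0,"wx":0,"wy":0,"wz":0},{"x":0,"y":0,"z":0,"wx":0,"wy":0,"wz":0}]' | grep -E "pos|wrist"; python3 -m crank '[{"x":0,"y":0.0005,"z":0,"wx":0,"wy":0,"wz":0},{"x":0,"y":0,"z":0,"wx":0,"wy":0,"wz":0}]' | grep -E "pos|wrist"; python3 -c "
from h import *
p=snapshot('wrist');C=cloud(p);M,t=cam(p);save(p,'w7.png',(190,120,350,240),5)
p=snapshot('top');save(p,'t2.png',(220,120,345,230),6)
"
```

```text
eef_pos: [0.5326, -0.1229, 0.1164]
wrist_force: [-2.4, 4.7, 12.2]
eef_pos: [0.5326, -0.1231, 0.1164]
wrist_force: [-3.2, 4.9, 12.9]
```

View pics/w7.png

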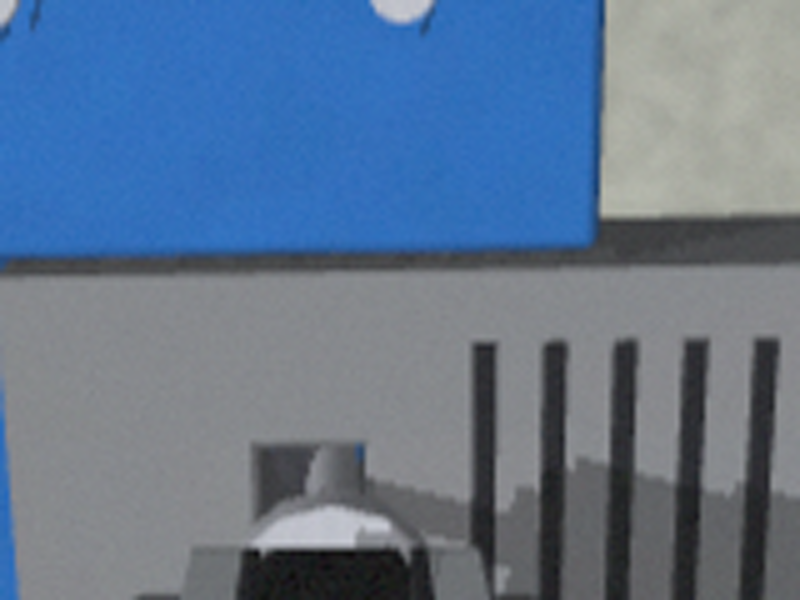

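The cassette is out, with the tip against the recess wall and the motion stalled at about 48 mm, which is the stop. I lift straight out and check the travel.

```bash
python3 -m crank '[{"x":0,"y":0,"z":-0.002,"wx":0,"wy":0,"wz":0},{"x":0,"y":0,"z":-0.002,"wx":0,"wy":0,"wz":0},{"x":0,"y":0,"z":-0.003,"wx":0,"wy":0,"wz":0},{"x":0,"y":0,"z":-0.004,"wx":0,"wy":0,"wz":0},{"x":0,"y":0,"z":-0.005,"wx":0,"wy":0,"wz":0},{"x":0,"y":0,"z":-0.01,"wx":0,"wy":0,"wz":0},{"x":0,"y":0,"z":-0.015,"wx":0,"wy":0,"wz":0},{"x":0,"y":0,"z":-0.02,"wx":0,"wy":0,"wz":0},{"x":0,"y":0,"z":-0.02,"wx":0,"wy":0,"wz":0},{"x":0,"y":0,"z":0,"wx":0,"wy":0,"wz":0},{"x":0,"y":0,"z":0,"wx":0,"wy":0,"wz":0}]'
python3 - <<'E'
from h import *
p=snapshot("wrist"); C=cloud(p); M,t=cam(p); o=get_obs(); g=cv2.cvtColor(p["color"],cv2.COLOR_RGB2GRAY)
def ray(u,v,z):
    d=M@np.array([(u-p["cx"])/p["fx"],(v-p["cy"])/p["fy"],1]); return t+d*(z-t[2])/d[2]
def proj(P):
    q=(P-t)@M; return np.array([q[0]/q[2]*p["fx"]+p["cx"],q[1]/q[2]*p["fy"]+p["cy"]])
d=np.array([.312,-.95]); e=proj(np.r_[np.array([.512,-.0739])+.048*d,.068]); a,b=(e-14).astype(int)
m=(g[b:b+28,a:a+28]<75).astype(np.uint8); n,l,st,ce=cv2.connectedComponentsWithStats(m)
k=1+np.argmax(st[1:,4]); P=ray(a+st[k][0]+st[k][2]/2-.5,b+st[k][1]+st[k][3]/2-.5,.068)
print("exp px",e,"blob",st[k],"recess",P.round(4),"travel",((P[:2]-[.512,-.0739])@d).round(4))
T=R.from_rotvec(o["tcp_rot"]).as_matrix(); tip=o["eef_pos"]+T@[-.0033,-.0019,.0647]; print("pred tip edge",proj(tip+T@[.0035,0,0]))
e=proj(tip).astype(int); print(C[e[1]-6:e[1]+8,e[0]-9:e[0]+10,2].round(3)[:, ::2])
to(.4464,.2815,.20,1.733)
E
```

```text
time: 20.15
eef_pos: [0.5324, -0.1254, 0.1958]
tcp_rot: [3.103, 0.485, 0.001]
wrist_force: [0.6, 0.1, -0.5]
finger_gap: 0.0144
grip_force: 107.4
exp px [250.66439974 186.49666896] blob [  7   7  15  14 145] recess [ 0.5277 -0.1186  0.068 ] travel 0.0474
pred tip edge [256.16715068 205.30067179]
[[0.069 0.068 0.068 0.068 0.068 0.068 0.068 0.069 0.069 0.068]
 [0.067 0.067 0.068 0.068 0.068 0.068 0.068 0.067 0.068 0.068]
 [0.067 0.068 0.069 0.068 0.068 0.067 0.068 0.068 0.069 0.069]
 [0.068 0.068 0.067 0.067 0.132 0.133 0.068 0.067 0.068 0.068]
 [0.068 0.068 0.069 0.133 0.136 0.136 0.133 0.07  0.068 0.068]
 [0.067 0.068 0.069 0.136 0.137 0.137 0.136 0.067 0.067 0.068]
 [0.068 0.068 0.068 0.137 0.139 0.139 0.139 0.068 0.068 0.067]
 [0.068 0.068 0.068 0.139 0.141 0.142 0.141 0.135 0.068 0.067]
 [0.069 0.07  0.068 0.141 0.143 0.143 0.143 0.137 0.068 0.068]
 [0.068 0.068 0.069 0.144 0.144 0.145 0.144 0.139 0.067 0.068]
 [0.067 0.067 0.066 0.145 0.146 0.147 0.146 0.141 0.068 0.068]
 [0.068 0.068 0.068 0.147 0.149 0.149 0.149 0.144 0.068 0.068]
 [0.069 0.068 0.069 0.149 0.151 0.151 0.15  0.146 0.068 0.069]
 [0.068 0.067 0.068 0.15  0.153 0.154 0.152 0.149 0.068 0.068]]
now [ 0.5318 -0.1252  0.195 ] shift [ 0.0429 -0.4134 -0.0051] shift in target axes [ 0.4152 -0.0186 -0.005 ] turn [-5.0000e-04  8.0000e-04 -1.4225e+00] F [-0.54 -0.59 -1.34] J [-0.23  0.35  0.06  1.28 -0.    2.6 ]
```

```bash
python3 -m crank '[{"x":0,"y":0,"z":0,"wx":0,"wy":0,"wz":-0.142},{"x":0,"y":0,"z":0,"wx":0,"wy":0,"wz":-0.142},{"x":0,"y":0,"z":0,"wx":0,"wy":0,"wz":-0.142},{"x":0,"y":0,"z":0,"wx":0,"wy":0,"wz":-0.142},{"x":0,"y":0,"z":0,"wx":0,"wy":0,"wz":-0.142},{"x":0,"y":0,"z":0,"wx":0,"wy":0,"wz":-0.142},{"x":0,"y":0,"z":0,"wx":0,"wy":0,"wz":-0.142},{"x":0,"y":0,"z":0,"wx":0,"wy":0,"wz":-0.142},{"x":0,"y":0,"z":0,"wx":0,"wy":0,"wz":-0.142},{"x":0,"y":0,"z":0,"wx":0,"wy":0,"wz":-0.142},{"x":0,"y":0,"z":0,"wx":0,"wy":0,"wz":0}]' >/dev/null; python3 -m crank '[{"x":0.03,"y":-0.0013,"z":0,"wx":0,"wy":0,"wz":0},{"x":0.03,"y":-0.0013,"z":0,"wx":0,"wy":0,"wz":0},{"x":0.03,"y":-0.0013,"z":0,"wx":0,"wy":0,"wz":0},{"x":0.03,"y":-0.0013,"z":0,"wx":0,"wy":0,"wz":0},{"x":0.03,"y":-0.0013,"z":0,"wx":0,"wy":0,"wz":0},{"x":0.03,"y":-0.0013,"z":0,"wx":0,"wy":0,"wz":0},{"x":0.03,"y":-0.0013,"z":0,"wx":0,"wy":0,"wz":0},{"x":0.03,"y":-0.0013,"z":0,"wx":0,"wy":0,"wz":0},{"x":0.03,"y":-0.0013,"z":0,"wx":0,"wy":0,"wz":0},{"x":0.03,"y":-0.0013,"z":0,"wx":0,"wy":0,"wz":0},{"x":0.03,"y":-0.0013,"z":0,"wx":0,"wy":0,"wz":0},{"x":0.03,"y":-0.0013,"z":0,"wx":0,"wy":0,"wz":0},{"x":0.03,"y":-0.0013,"z":0,"wx":0,"wy":0,"wz":0},{"x":0,"y":0,"z":0,"wx":0,"wy":0,"wz":0},{"x":0,"y":0,"z":0,"wx":0,"wy":0,"wz":0}]'
python3 - <<'E'
from h import *
p=snapshot("wrist"); C=cloud(p); M,t=cam(p); o=get_obs(); T=R.from_rotvec(o["tcp_rot"]).as_matrix(); E=o["eef_pos"]
rect(C,.045,.054,.4,.5,.2,.33,"stand")
# shaft points in the tool frame: rows z, front surface
L=(C-E)@T
m=(L[...,2]>.02)&(L[...,2]<.07)&(abs(L[...,0])<.02)&(abs(L[...,1])<.009)
S=L[m]
for z in np.arange(.022,.07,.004):
    q=S[abs(S[:,2]-z)<.002]
    if len(q)>4: print(z.round(3),len(q),"xmax",np.percentile(q[:,0],90).round(4),"y",q[:,1].min().round(4),q[:,1].max().round(4))
to(.446,.2802,.2,1.733)
save(p,"w8.png",s=1.5)
E
```

```text
time: 22.8
eef_pos: [0.4527, 0.2575, 0.1947]
tcp_rot: [2.037, 2.391, -0.003]
wrist_force: [0.7, 0.0, -1.4]
finger_gap: 0.0145
grip_force: 107.4
stand 3937 mean [0.4459 0.2812 0.05  ] rect [446.1 280.1] [60.4 60.2] 88.8
0.042 10 xmax 0.0026 y -0.0035 0.0016
0.046 21 xmax 0.0028 y -0.0036 0.0023
0.05 20 xmax 0.0027 y -0.0036 0.0024
0.054 19 xmax 0.0029 y -0.0037 0.0024
0.058 19 xmax 0.0029 y -0.0037 0.0025
0.062 17 xmax 0.0027 y -0.0038 0.0025
now [0.4529 0.2569 0.1949] shift [ 0.0241 -0.0032 -0.0052] shift in target axes [ 0.0241 -0.0031 -0.0051] turn [-0.0014  0.0013 -0.0036] F [ 0.69  0.75 -0.82] J [ 0.52  0.3  -0.01  1.26 -0.    1.93]
```

View pics/w8.png

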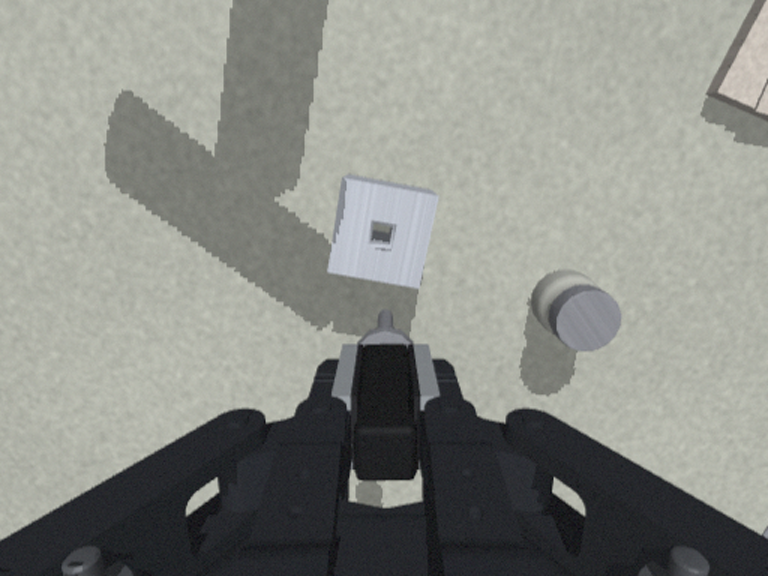

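The wrist view shows the stand's hole at px (382,233), and the tip at (386,315) short of it. The depth data show the shaft parallel to the tool axis and offset by less than 1 mm.

```bash
python3 -m crank '[{"x":0.0125,"y":-0.0012,"z":0,"wx":0,"wy":0,"wz":0},{"x":0.0123,"y":-0.0013,"z":0,"wx":0,"wy":0,"wz":0},{"x":0,"y":0,"z":0.02,"wx":0,"wy":0,"wz":0},{"x":0,"y":0,"z":0.02,"wx":0,"wy":0,"wz":0},{"x":0,"y":0,"z":0.02,"wx":0,"wy":0,"wz":0},{"x":0,"y":0,"z":0.01,"wx":0,"wy":0,"wz":0},{"x":0,"y":0,"z":0,"wx":0,"wy":0,"wz":0},{"x":0,"y":0,"z":0,"wx":0,"wy":0,"wz":0}]'
python3 -c "
from h import *
to(.4465,.281,.07,1.733)
p=snapshot('wrist');save(p,'w9.png',(206,150,306,225),6)"
```

```text
time: 23.65
eef_pos: [0.4473, 0.2817, 0.1262]
tcp_rot: [2.037, 2.391, 0.001]
wrist_force: [-0.6, 0.0, -1.0]
finger_gap: 0.0141
grip_force: 107.4
now [0.4473 0.2817 0.1262] shift [-0.0006 -0.0009  0.0562] shift in target axes [-0.0006 -0.0009  0.0562] turn [ 0.0007 -0.0001 -0.0024] F [-0.57  0.01 -0.97] J [ 0.56  0.36 -0.11  1.1  -0.    1.97]
```

View pics/w9.png

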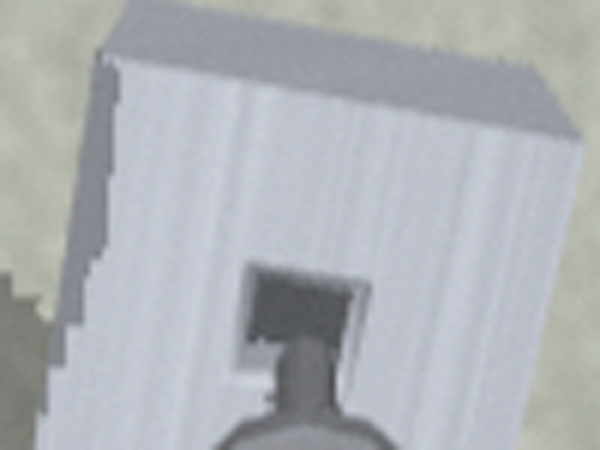

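The tip is just short of the hole mouth and about 1 mm to the right of its centre. I correct and lower it.

```bash
python3 -m crank '[{"x":-0.0006,"y":-0.001,"z":0,"wx":0,"wy":0,"wz":0},{"x":0,"y":0,"z":0.008,"wx":0,"wy":0,"wz":0},{"x":0,"y":0,"z":0.006,"wx":0,"wy":0,"wz":0},{"x":0,"y":0,"z":0.006,"wx":0,"wy":0,"wz":0},{"x":0,"y":0,"z":0,"wx":0,"wy":0,"wz":0}]' | grep -E "pos|wrist"; python3 -m crank '[{"x":0,"y":0,"z":0.007,"wx":0,"wy":0,"wz":0},{"x":0,"y":0,"z":0.007,"wx":0,"wy":0,"wz":0},{"x":0,"y":0,"z":0.007,"wx":0,"wy":0,"wz":0},{"x":0,"y":0,"z":0.007,"wx":0,"wy":0,"wz":0},{"x":0,"y":0,"z":0.004,"wx":0,"wy":0,"wz":0},{"x":0,"y":0,"z":0,"wx":0,"wy":0,"wz":0},{"x":0,"y":0,"z":0,"wx":0,"wy":0,"wz":0}]'|grep -E "pos|wrist"
```

```text
eef_pos: [0.4452, 0.2801, 0.1043]
wrist_force: [0.7, -0.9, -1.0]
eef_pos: [0.4461, 0.2807, 0.0736]
wrist_force: [0.5, 0.1, -0.7]
```

Free of contact, with 4 mm to go.

```bash
python3 -m crank '[{"x":0,"y":0,"z":0.002,"wx":0,"wy":0,"wz":0},{"x":0,"y":0,"z":0.002,"wx":0,"wy":0,"wz":0},{"x":0,"y":0,"z":0,"wx":0,"wy":0,"wz":0},{"x":0,"y":0,"z":0,"wx":0,"wy":0,"wz":0}]' | grep -E "pos|wrist"; python3 -m crank '[{"x":0,"y":0,"z":0.001,"wx":0,"wy":0,"wz":0},{"x":0,"y":0,"z":0.001,"wx":0,"wy":0,"wz":0},{"x":0,"y":0,"z":0,"wx":0,"wy":0,"wz":0},{"x":0,"y":0,"z":0,"wx":0,"wy":0,"wz":0}]'|grep -E "pos|wrist"
```

```text
eef_pos: [0.4462, 0.2808, 0.0698]
wrist_force: [-0.0, 0.5, -0.8]
eef_pos: [0.4463, 0.2808, 0.0698]
wrist_force: [-4.2, -1.4, 13.0]
```

```bash
python3 -m crank '[{"x":0,"y":0,"z":-0.0015,"wx":0,"wy":0,"wz":0},{"x":0,"y":0,"z":0,"wx":0,"wy":0,"wz":0},{"x":0,"y":0,"z":0,"wx":0,"wy":0,"wz":0}]' - 30|grep -E "pos|wrist"; python3 -m crank '[{"x":0,"y":0,"z":0,"wx":0,"wy":0,"wz":0},{"x":0,"y":0,"z":0,"wx":0,"wy":0,"wz":0},{"x":0,"y":0,"z":0,"wx":0,"wy":0,"wz":0},{"x":0,"y":0,"z":0,"wx":0,"wy":0,"wz":0},{"x":0,"y":0,"z":0,"wx":0,"wy":0,"wz":0}]' 110
python3 -m crank '[{"x":0,"y":0,"z":-0.01,"wx":0,"wy":0,"wz":0},{"x":0,"y":0,"z":-0.02,"wx":0,"wy":0,"wz":0},{"x":0,"y":0,"z":-0.025,"wx":0,"wy":0,"wz":0},{"x":0,"y":0,"z":-0.025,"wx":0,"wy":0,"wz":0},{"x":0,"y":0,"z":-0.025,"wx":0,"wy":0,"wz":0},{"x":0,"y":0,"z":-0.025,"wx":0,"wy":0,"wz":0},{"x":-0.025,"y":0,"z":0,"wx":0,"wy":0,"wz":0},{"x":-0.025,"y":0,"z":0,"wx":0,"wy":0,"wz":0},{"x":0,"y":0,"z":0,"wx":0,"wy":0,"wz":0},{"x":0,"y":0,"z":0,"wx":0,"wy":0,"wz":0}]'
python3 - <<'E'
from h import *
p=snapshot("wrist"); C=cloud(p)
rect(C,.045,.054,.4,.5,.2,.33,"stand"); rect(C,.1,.125,.4,.5,.2,.33,"pintop")
p=snapshot("top"); C=cloud(p)
for t in("tape","jar","driver"):
    for d in search_frame(p,t)[:1]: print(t,np.round(d["bbox"],1))
M,t=cam(p); q=(np.array([.5277,-.1186,.068])-t)@M; e=q[:2]/q[2]*p["fx"]+[p["cx"],p["cy"]]; print("recess exp px in crop",(e-[220,110])*6)
save(p,"t3.png",(220,110,350,210),6)
E
```

```text
eef_pos: [0.4463, 0.2808, 0.0698]
wrist_force: [-0.9, -1.4, 6.6]
time: 26.5
eef_pos: [0.446, 0.2806, 0.0689]
tcp_rot: [2.037, 2.392, -0.001]
wrist_force: [0.5, 0.6, -0.5]
finger_gap: 0.0488
grip_force: 0.0
time: 27.5
eef_pos: [0.4542, 0.2312, 0.1999]
tcp_rot: [2.038, 2.391, 0.002]
wrist_force: [-0.4, -0.1, -0.2]
finger_gap: 0.0482
grip_force: 0.0
stand 3571 mean [0.4458 0.2818 0.0501] rect [446.1 280.2] [60.  60.1] 88.7
pintop 489 mean [0.446  0.28   0.1115] rect [446.1 279.6] [15.8 16. ] 9.6
tape [170.3 212.4  34.3  31.9]
jar [119.3 147.3  23.4  24.4]
driver [394.8 262.3  38.7  86.6]
recess exp px in crop [441.21222994 378.50359208]
```

View pics/t3.png

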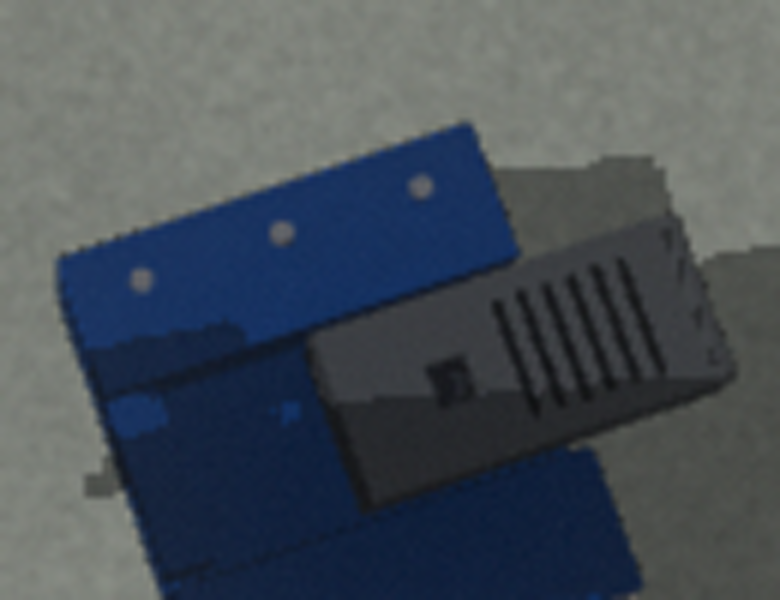

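The cassette is fully out, with the recess at (450,380) where expected. The pin's top is at 0.1115 m, as at the start, and the tape, jar and driver have not moved.

```bash
python3 -c "
from workcell import *
print(finish_job())"
```

```text
the job is handed in; nothing more can be done
None
```

The job is handed in at about 28 s: the cassette is out at its stop (measured travel about 47 mm of 48), the pin tool is back upright and fully down in its stand, and the other things on the bench have not moved.

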